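# Feel along the curved copper blank for burrs

## Task

Check the curved copper blank for burrs: with closed fingers, stroke its top lightly along the curve from the square end to the broad round end, touching all seven punched marks in that order. Press gently, so that its sprung plate never comes near the bottom, do not lift the blank or push it out of its pins, and leave the straight bar's rest and everything else alone. Finish with the hand raised clear of everything.

Things in the scene. Friction and masses are not known exactly. Their poses are not given: they have to be found in the camera images.
- blank: the curved copper blank: loose strip, 14 mm wide, 6 mm thick, flat on the pale wooden plate of one of two sprung rests, among brass pins 3 mm tall with 1 mm of play. One end is square, the other a round disc 26 mm wide. Centreline: arc of 110 mm radius, 179 mm long. Origin: middle of the rest, at the strip's underside (42 mm above the table); x from square to round end, it bulges to +y, z up
- plate (a joint): how far (m) the curved blank's wooden plate has sunk straight down on its springs: 0 at rest, 0.012 at the hard stop. It starts to sink at about 1.2 N and sinks 1 mm more for each further 0.35 N (about 3 N at 5 mm, 5 N at 11 mm); it springs back when released and does not tilt
- nest (a point): point fixed to that plate, 6 mm above its top face; it coincides with mark3 of the blank when the blank lies in its place between the pins
- mark0 (a point): centre of punched mark 0 of 7 (dark dot 6 mm wide) on the top face of the curved blank (48 mm above the table at rest), 24 mm along the curve from the next, nearest to the square end (12 mm from it). The axes are those of the blank
- mark1 (a point): centre of punched mark 1 of 7 (dark dot 6 mm wide) on the top face of the curved blank (48 mm above the table at rest), 24 mm along the curve from the next. The axes are those of the blank
- mark2 (a point): centre of punched mark 2 of 7 (dark dot 6 mm wide) on the top face of the curved blank (48 mm above the table at rest), 24 mm along the curve from the next. The axes are those of the blank
- mark3 (a point): centre of punched mark 3 of 7 (dark dot 6 mm wide) on the top face of the curved blank (48 mm above the table at rest), 24 mm along the curve from the next. The axes are those of the blank
- mark4 (a point): centre of punched mark 4 of 7 (dark dot 6 mm wide) on the top face of the curved blank (48 mm above the table at rest), 24 mm along the curve from the next. The axes are those of the blank
- mark5 (a point): centre of punched mark 5 of 7 (dark dot 6 mm wide) on the top face of the curved blank (48 mm above the table at rest), 24 mm along the curve from the next. The axes are those of the blank
- mark6 (a point): centre of punched mark 6 of 7 (dark dot 6 mm wide) on the top face of the curved blank (48 mm above the table at rest), 24 mm along the curve from the next, nearest to the broad round end (23 mm from its tip). The axes are those of the blank
- straight_rest: the other sprung rest, 210 x 100 mm, 48 mm tall in all, with a straight copper bar with square ends on it: not to be touched. Origin at the middle of its underside, x along the bar. The curved blank's rest has the same outline and height
- punch: bystander: short steel doming punch standing upright, 22 mm diameter, 60 mm tall; origin at the centre of its underside
- ring: bystander: plain steel finger ring standing on its end face, 32 mm diameter, 22 mm tall; origin at the centre of its underside
- scriber: bystander: dark steel scriber lying down, 120 mm long, 10 to 13 mm thick; origin at the centre of its underside
- mug: bystander: white china mug, 82 mm diameter, 90 mm tall; origin at the centre of its underside
- hammer: bystander: hammer lying down, about 270 mm long; origin at its middle along the handle, underside
- jar: bystander: small closed jar, 56 mm diameter, 60 mm tall; origin at the centre of its underside
- bangle: bystander: thin round copper bangle lying flat, 68 mm diameter, 12 mm tall; origin at the centre of its underside
Things that resemble listed ones, but are neither listed nor needed, are in the scene too. Leave any grey look-alike of the part that bears plate alone.

How it is judged (in metres and radians):
On the way, in this order (a step that is already met when the one before it is completed fails the run):
1. the fingertips touch the blank at the first (by the square end) mark: the point between the fingers is within 11 mm of it, seen from above (horizontal distance between the grasp point and mark0 below 0.011 m and contact force between the fingers and blank above 0.2 N), for 0.05 s.
2. the fingertips touch the blank at the second mark: the point between the fingers is within 11 mm of it, seen from above (horizontal distance between the grasp point and mark1 below 0.011 m and contact force between the fingers and blank above 0.2 N), for 0.05 s.
3. the fingertips touch the blank at the third mark: the point between the fingers is within 11 mm of it, seen from above (horizontal distance between the grasp point and mark2 below 0.011 m and contact force between the fingers and blank above 0.2 N), for 0.05 s.
4. the fingertips touch the blank at the fourth mark: the point between the fingers is within 11 mm of it, seen from above (horizontal distance between the grasp point and mark3 below 0.011 m and contact force between the fingers and blank above 0.2 N), for 0.05 s.
5. the fingertips touch the blank at the fifth mark: the point between the fingers is within 11 mm of it, seen from above (horizontal distance between the grasp point and mark4 below 0.011 m and contact force between the fingers and blank above 0.2 N), for 0.05 s.
6. the fingertips touch the blank at the sixth mark: the point between the fingers is within 11 mm of it, seen from above (horizontal distance between the grasp point and mark5 below 0.011 m and contact force between the fingers and blank above 0.2 N), for 0.05 s.
7. the fingertips touch the blank at the last (by the round end) mark: the point between the fingers is within 11 mm of it, seen from above (horizontal distance between the grasp point and mark6 below 0.011 m and contact force between the fingers and blank above 0.2 N), for 0.05 s.
At the end, for the whole second after the job is handed in: The curved blank lies flat and still between its pins (within 5 mm, 0.06 rad), its plate sprung back up (within 1.5 mm), the point between the fingers more than 85 mm above the table (tips about 18 mm or more above the blank), every bystander within 15 mm of its start (distance between mark3 and nest below 0.005 m and angle between blank's own z axis and vertical below 0.05 rad and angle between the x axis of blank and the x axis of nest, either way round below 0.06 rad and linear speed of blank below 0.02 m/s and value of joint plate below 0.0015 m and height (world z) of the grasp point above 0.085 m and distance of each of punch, ring, scriber, mug, hammer, jar, bangle from where it was at the start of the episode below 0.015 m); the robot touches nothing.
It fails at once if the blank is pressed hard: its plate sinks more than 10.5 mm of its 12, or the fingers push on it with more than 20 N (value of joint plate above 0.0105 m or contact force between the fingers and blank above 20 N).
It fails at once if the blank is lifted off its plate or pushed out of its pins (more than 5 mm) (distance between mark3 and nest above 0.005 m).
It fails at once if the straight bar's rest is touched (contact force between any of the fingers, the arm and straight_rest above 0.5 N).
It fails at once if a bystander is moved more than 15 mm (not (distance of each of punch, ring, scriber, mug, hammer, jar, bangle from where it was at the start of the episode below 0.015 m)).
It also fails if it takes over 45 s, if anything falls off the work surface, if the arm or the gripper's body presses on something with over 40 N, if the wrist force passes 120 N, or if a joint passes its speed limit or range.

## Robot

A 6-joint arm with a two-finger parallel gripper is mounted at the origin on the work surface. World frame = base frame: x ahead of the robot, y to its left, z up, the work surface at z = 0. Lengths are in m, angles in degrees, forces in N, time in s.
With the tool pointing down it reaches from about 0.25 to 0.725 m from the base axis. Payload 9.7 kg.
Tool frame: the origin (TCP) lies on the centre line of the jaws, within the pads' length; the fingertips stand 19 mm ahead of it and the grasp point (between the pads) is the TCP (bot.tcp_to_tips is the z of the fingertips in the tool frame, in m); z points along the fingers, y is the line along which they close (so a half turn about z gives the same grasp; the last joint's range is limited). The gripper opens to 85 mm and grips with 20 to 120 N. Pads are 22 mm wide; open, the fingers measure 114 mm over their backs; the gripper's body (76 mm by 85 mm) begins 54 mm behind the grasp point. The pads swing forward as they close: fully open they stand 13 mm farther back than shut.
Start: joints at [70.359, 4.979, 10.078, 95.1, 0, 90], TCP at [0.185, 0.518, 0.25] pointing down, gripper open.
Joint ranges: [-179.16, 179.16], [-48.56, 103.87], [-65.8, 70.77], [-126.05, 130.52], [-82.76, 87.17], [-180, 180]. Speed limits (degrees/s): [127.2, 127.2, 147.25, 180, 180, 180].

## Interface

Orientations are given as [roll, pitch, yaw] about the fixed x, y, z axes, in that order (R = Rz(yaw) Ry(pitch) Rx(roll)).
In Python, from workcell import bot gives the robot as it stands. The module is installed in compiled form; this text tells all that it offers.
- The arm moves only by the tool play_rows, never from a script. Its argument "increments" is a list of rows, each an object with "slide": the shift along the tool's x, y, z in mm, a list of three; "angular": the turn, a rotation vector about the tool's x, y, z in degrees, a list of three; "claw": the opening, from -1 (shut) to 1 (fully open). In form: [{"slide": [x, y, z], "angular": [rx, ry, rz], "claw": claw}, ...]. A call has 1 to 8 rows; each row shifts and turns the commanded pose from where the row before left it, along the tool's axes as they then stand; what a row does not reach is not made up. A row lasts 1/10 s, in which the tool goes at most 50 mm and 8.59 degrees, less where a joint would pass 70% of its speed; a pose out of reach is approached as far as the arm can. A call is refused whole if a number of a shift passes 50 or a number of a turn 8.59, either way. A call with a gripper value outside its range is refused whole. The fingers move at their own pace and stop on an object; "squeeze" is the grip in N (left out, the last holds). Time passes only in rows, so rows that do not move let the fingers close. It gives the time, the measured TCP pose, the force, the opening and the grip force at its end, in the units of the state.
- bot.get_obs(): the state, without advancing time (a new reading comes with each control period).
- bot.camera(name): name is "scene" or "top" or "wrist"; returns the picture (420x560x3 uint8, red, green, blue); there is no depth.
- bot.camera_info(name): a dict with "fovy" (degrees; the focal length in pixels is half the picture's height over the tangent of half this angle, whatever the lens; pixels are square), "cx", "cy" (the principal point, pixels), "R" (3x3) and "t" (3): a world point X has camera coordinates R X + t. Camera axes: x right, y down, z forward; pixel columns grow to the right and rows downward; lengths in m; the calibration is good to about 2 mm. A picture is of the moment at which its call begins: read the wrist's pose just before it. camera_info takes no time and is no camera call; for the wrist camera it gives the pose at the moment of the call.
- bot.job_done(): hands the job in; it is judged then, once.
The state is a dict: "time": time; "q": joint angles; "qd": joint speeds; "joint_efforts": joint torques, N m; "ee_pos": TCP position; "tcp_rot": TCP orientation; "wrist_force": force on the tool from outside, world axes, zero at the start; "torque": the same for the moment, N m; "opening": finger opening in m; "grasp_force": force on a finger pad.
Only numpy, scipy, OpenCV 4.12 (cv2) and the standard library are available. Lean on these libraries where they do the work, as an engineer would, in place of code of your own. Each camera call takes 0.05 s, during which the arm holds its last target. There are 200 camera calls.

## Working session

There is one attempt and no reset: what is moved stays moved. The work goes in short steps, Python scripts to look and compute and a tool call to move; the robot and the scene stay as the last step left them, time stands still between calls to the robot, and variables do not carry over. Pictures are saved under pics/ and viewed, at most 10 in all, crops included, and the job is handed in when it is done.

Besides the shell and the picture viewer there is one more tool, called after ">>>" by a JSON object that holds its "api" and its "payload", one argument or row to a line. play_rows: Moves the arm, as the interface text tells. Its arguments: {"type":"object","properties":{"increments":{"type":"array"},"squeeze":{"type":"number"}},"required":["increments"]}

```bash
mkdir -p pics
python3 - <<'E'
from workcell import bot
import cv2
print(bot.get_obs())
for n in ("top","scene"):
    cv2.imwrite(f"pics/{n}0.png",cv2.cvtColor(bot.camera(n),cv2.COLOR_RGB2BGR)); print(n,bot.camera_info(n))
E
```

```text
{'time': 0.0, 'q': array([ 7.03572705e+01,  5.01182279e+00,  1.00326775e+01,  9.50995468e+01,
       -2.04301973e-03,  8.99994430e+01]), 'qd': array([-0.04648228,  0.02533966, -0.01126628,  0.02365658,  0.06299707,
        0.05351882]), 'joint_efforts': array([ 2.44758558e-04, -5.20395827e+01,  4.64800930e+01,  1.63754012e-02,
        9.08142894e-08, -1.75483564e-05]), 'ee_pos': array([0.18482201, 0.51778994, 0.24956021]), 'tcp_rot': array([-1.79921308e+02,  2.04225284e-03,  1.60357830e+02]), 'wrist_force': array([-1.26786757, -0.27263217, -0.27533201]), 'torque': array([-0.00021343,  0.05546441, -0.005313  ]), 'grasp_force': 0.0, 'opening': 0.0855305113115345}
top {'fovy': 49.361974502589085, 'cx': 288.51478518419054, 'cy': 216.7736858079212, 'R': array([[ 0.0057206 , -0.99998229, -0.00164386],
       [-0.98254911, -0.00531523, -0.18592738],
       [ 0.18591534,  0.00267879, -0.98256211]]), 't': array([-0.01224424,  0.51542253,  1.08423813])}
scene {'fovy': 49.00145517859044, 'cx': 278.23884474496634, 'cy': 207.1431859510226, 'R': array([[-0.65168589,  0.75844352, -0.00830212],
       [ 0.51697584,  0.4361444 , -0.73655552],
       [-0.55501484, -0.48429484, -0.67632613]]), 't': array([ 0.34129501, -0.21910178,  1.39470926])}
```

View pics/top0.png

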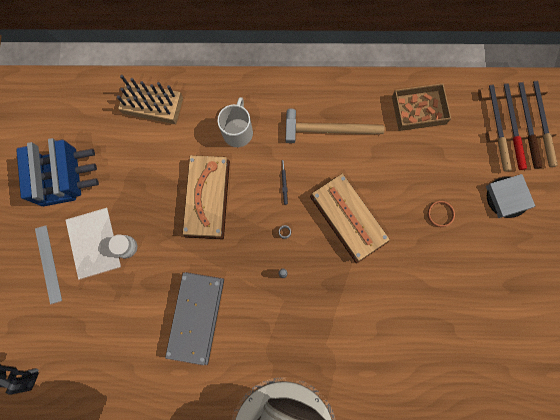

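View pics/scene0.png

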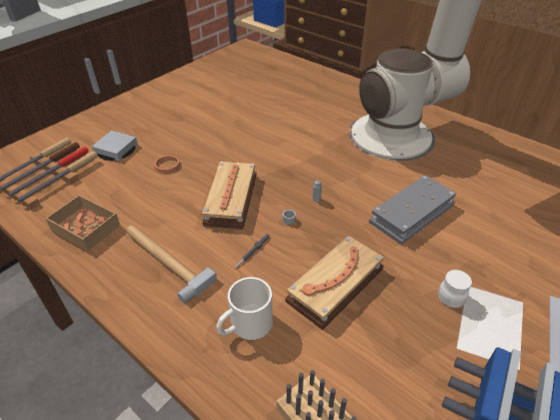

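Candidates: a curved copper strip on a wooden rest at top (205,195); a straight bar on a rest at (350,216), which is forbidden; and a grey look-alike rest at (195,318), to be left alone. I choose (205,195), with the round end near (212,166) and the square end near (206,225). Next I measure it and check it in a close crop.

```bash
cat > h.py <<'E'
import numpy as np, cv2
def ray(info,px,z,H=420):
    f=H/2/np.tan(np.radians(info["fovy"]/2)); R,t=np.array(info["R"]),np.array(info["t"])
    px=np.atleast_2d(px).astype(float)
    d=np.c_[(px[:,0]-info["cx"])/f,(px[:,1]-info["cy"])/f,np.ones(len(px))]@R
    c=-R.T@t
    return c+d*((z-c[2])/d[:,2])[:,None]
def copper(img):
    h=cv2.cvtColor(img,cv2.COLOR_BGR2HSV)
    return h
E
python3 - <<'E'
from h import *
from workcell import bot
out=[]
for n,(x0,y0,x1,y1) in dict(top=(180,150,235,240),scene=(285,235,390,320)).items():
    im=cv2.imread(f"pics/{n}0.png")[y0:y1,x0:x1]
    hsv=cv2.cvtColor(im,cv2.COLOR_BGR2HSV).astype(int)
    lab=cv2.cvtColor(im,cv2.COLOR_BGR2LAB).astype(int)
    m=((lab[...,1]>150)).astype(np.uint8)
    nn,l,st,c=cv2.connectedComponentsWithStats(m)
    k=1+st[1:,4].argmax(); m=(l==k).astype(np.uint8)
    print(n,st[k],c[k]+[x0,y0])
    mc=cv2.morphologyEx(m,cv2.MORPH_CLOSE,np.ones((5,5)))
    v=np.where(mc>0,255-lab[...,0],0).astype(np.float32)
    v=cv2.GaussianBlur(v,(0,0),1.0)
    pk=(v==cv2.dilate(v,np.ones((5,5))))&(cv2.erode(mc,np.ones((3,3)))>0)
    ys,xs=np.nonzero(pk)
    p=np.c_[xs+x0,ys+y0]
    print(p.tolist()); print(ray(bot.camera_info(n),p,0.048)[:,:2].round(4).tolist())
    big=cv2.resize(im,None,fx=5,fy=5,interpolation=cv2.INTER_CUBIC)
    cn,_=cv2.findContours(cv2.resize(m,None,fx=5,fy=5,interpolation=0),0,2); cv2.drawContours(big,cn,-1,(0,255,0),1)
    out.append(big)
H=max(o.shape[0] for o in out)
cv2.imwrite("pics/crop1.png",np.hstack([cv2.copyMakeBorder(o,0,H-o.shape[0],0,0,0) for o in out]))
E
```

```text
top [ 15  12  22  64 314] [202.96496815 190.42993631]
[[213, 164], [209, 169], [203, 176], [200, 185], [198, 194], [198, 203], [200, 212], [204, 220]]
[[0.6507, 0.1829], [0.6375, 0.1925], [0.6191, 0.2069], [0.5956, 0.2135], [0.5723, 0.2176], [0.5493, 0.2166], [0.5264, 0.2106], [0.5063, 0.1999]]
scene [ 30  12  42  44 270] [339.55925926 272.79259259]
[[354, 251], [353, 259], [349, 267], [343, 274], [335, 281], [325, 285], [317, 288]]
[[0.5059, 0.1988], [0.5261, 0.2098], [0.5496, 0.2157], [0.5729, 0.2168], [0.5981, 0.2149], [0.6192, 0.2055], [0.6354, 0.1979]]
```

View pics/crop1.png

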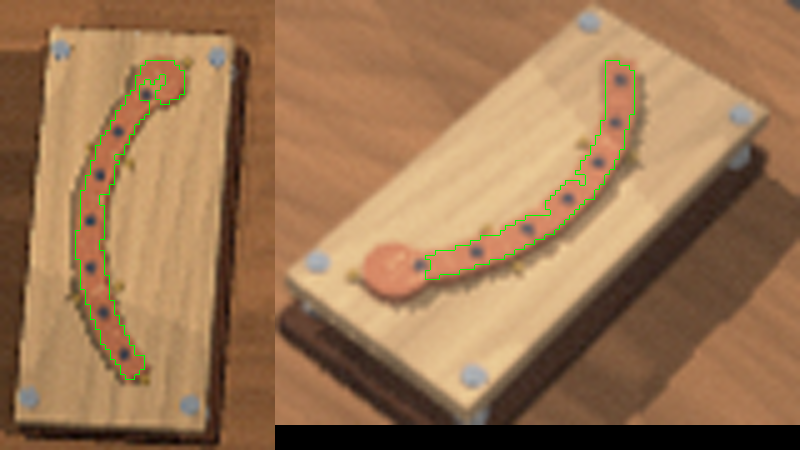

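The crop confirms the copper strip on the wooden plate with 7 dots. In the top view mark0 is at (204,220) by the square end and mark6 at (209,169) by the disc. Both views agree to about 2 mm. I fit the known mark pattern rigidly.

```bash
cat > fit.py <<'E'
import numpy as np
def model():
    a=(np.arange(7)-3)*24/110
    return np.c_[110*np.sin(a),110*(np.cos(a)-1)]
def fit(P):
    M=model(); mc,pc=M.mean(0),P.mean(0)
    U,_,V=np.linalg.svd((M-mc).T@(P-pc)); D=np.diag([1,np.linalg.det(U@V)])
    R=(U@D@V).T
    return (M-mc)@R.T+pc, np.degrees(np.arctan2(R[1,0],R[0,0]))
E
python3 - <<'E'
import numpy as np
from fit import fit
T=np.array([[0.5063,0.1999],[0.5264,0.2106],[0.5493,0.2166],[0.5723,0.2176],[0.5956,0.2135],[0.6191,0.2069],[0.6375,0.1925]])*1e3
S=np.array([[0.5059,0.1988],[0.5261,0.2098],[0.5496,0.2157],[0.5729,0.2168],[0.5981,0.2149],[0.6192,0.2055],[0.6354,0.1979]])*1e3
for P in (T,S,(T+S)/2):
    F,a=fit(P); print(a.round(1),F.round(1).tolist(),np.abs(F-P).max().round(1))
from workcell import bot; print(bot.tcp_to_tips)
F,_=fit((T+S)/2)
d=F[0]-[184.8,517.8]; t=np.radians(160.36); print("world",d,"yaw180 tool",-d[0],d[1])
E
```

```text
-2.9 [[504.8, 199.1], [525.9, 210.5], [549.0, 217.0], [572.9, 218.4], [596.5, 214.6], [618.8, 205.7], [638.6, 192.3]] 1.5
-1.4 [[505.2, 197.5], [526.0, 209.5], [548.8, 216.6], [572.7, 218.7], [596.4, 215.5], [618.9, 207.2], [639.1, 194.3]] 3.7
-2.2 [[505.0, 198.3], [525.9, 210.0], [548.9, 216.8], [572.8, 218.5], [596.5, 215.0], [618.9, 206.5], [638.9, 193.3]] 2.4
0.019
world [ 320.21432993 -319.46140947] yaw180 tool -320.2143299331312 -319.46140946896145
```

>>> {"api": "play_rows", "payload": {
  "increments": [
    {"slide": [0,0,0],"angular": [0,0,-6.5],"claw": -1},
    {"slide": [0,0,0],"angular": [0,0,-6.5],"claw": -1},
    {"slide": [0,0,0],"angular": [0,0,-6.6],"claw": -1},
    {"slide": [-25,-25,0],"angular": [0,0,0],"claw": -1},
    {"slide": [-25,-25,0],"angular": [0,0,0],"claw": -1},
    {"slide": [-25,-25,0],"angular": [0,0,0],"claw": -1},
    {"slide": [-25,-25,0],"angular": [0,0,0],"claw": -1},
    {"slide": [-25,-25,0],"angular": [0,0,0],"claw": -1}
  ],
  "squeeze": 20
}}

```text
time: 0.9
ee_pos: [0.3105, 0.3917, 0.25]
tcp_rot: [-180.0, -0.0, 180.0]
wrist_force: [0.4, -0.2, -0.2]
opening: -0.0001
grasp_force: 0.0
```

>>> {"api": "play_rows", "payload": {
  "increments": [
    {"slide": [-25,-25,0],"angular": [0,0,0],"claw": -1},
    {"slide": [-25,-25,0],"angular": [0,0,0],"claw": -1},
    {"slide": [-25,-25,0],"angular": [0,0,0],"claw": -1},
    {"slide": [-25,-25,0],"angular": [0,0,0],"claw": -1},
    {"slide": [-25,-25,0],"angular": [0,0,0],"claw": -1},
    {"slide": [-25,-25,0],"angular": [0,0,0],"claw": -1},
    {"slide": [0,0,0],"angular": [0,0,0],"claw": -1},
    {"slide": [0,0,0],"angular": [0,0,0],"claw": -1}
  ]
}}

```text
time: 1.7
ee_pos: [0.4599, 0.2423, 0.2498]
tcp_rot: [-180.0, -0.1, 179.9]
wrist_force: [-0.8, 0.0, -0.3]
opening: 0.0002
grasp_force: 0.0
```

Run:
```python
from h import *
from fit import fit
from workcell import bot
i=bot.camera_info("wrist"); im=cv2.cvtColor(bot.camera("wrist"),cv2.COLOR_RGB2BGR)
np.save("wi.npy",i,allow_pickle=True); cv2.imwrite("pics/w1.png",im)
f=210/np.tan(np.radians(i["fovy"]/2))
F=np.array([[505.0,198.3],[525.9,210.0],[548.9,216.8],[572.8,218.5],[596.5,215.0],[618.9,206.5],[638.9,193.3]])/1e3
c=np.c_[F,np.full(7,.048)]@np.array(i["R"]).T+i["t"]
print((c[:,:2]/c[:,2:]*f+[i["cx"],i["cy"]]).round().tolist())
```

```text
[[239.0, 225.0], [251.0, 244.0], [258.0, 264.0], [260.0, 283.0], [257.0, 302.0], [250.0, 319.0], [239.0, 334.0]]
```

View pics/w1.png

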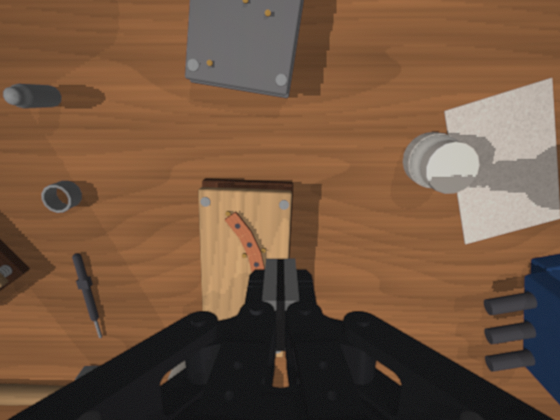

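The wrist view shows the square end at (232,214) and marks at (237,226), (249,244), (256,264). These are within about 2 px (2 mm) of the prediction. Going above mark0, then down.

>>> {"api": "play_rows", "payload": {
  "increments": [
    {"slide": [-23,-22,0],"angular": [0,0,0],"claw": -1},
    {"slide": [-22,-23,0],"angular": [0,0,0],"claw": -1},
    {"slide": [0,0,40],"angular": [0,0,0],"claw": -1},
    {"slide": [0,0,40],"angular": [0,0,0],"claw": -1},
    {"slide": [0,0,40],"angular": [0,0,0],"claw": -1},
    {"slide": [0,0,30],"angular": [0,0,0],"claw": -1},
    {"slide": [0,0,20],"angular": [0,0,0],"claw": -1},
    {"slide": [0,0,0],"angular": [0,0,0],"claw": -1}
  ]
}}

```text
time: 2.55
ee_pos: [0.5023, 0.1982, 0.0773]
tcp_rot: [-179.9, -0.3, -179.9]
wrist_force: [-0.2, 0.2, -0.8]
opening: 0.0001
grasp_force: 0.0
```

Run:
```python
from h import *
from workcell import bot
print(bot.get_obs()["ee_pos"],bot.get_obs()["wrist_force"])
a=cv2.cvtColor(bot.camera("scene"),cv2.COLOR_RGB2BGR)[200:320,270:400]
b=cv2.cvtColor(bot.camera("top"),cv2.COLOR_RGB2BGR)[150:270,160:290]
cv2.imwrite("pics/c2.png",cv2.resize(np.hstack([a,b]),None,fx=3,fy=3,interpolation=2))
```

```text
[0.50230826 0.19817503 0.07732236] [-0.19616837  0.19271878 -0.83273182]
```

View pics/c2.png

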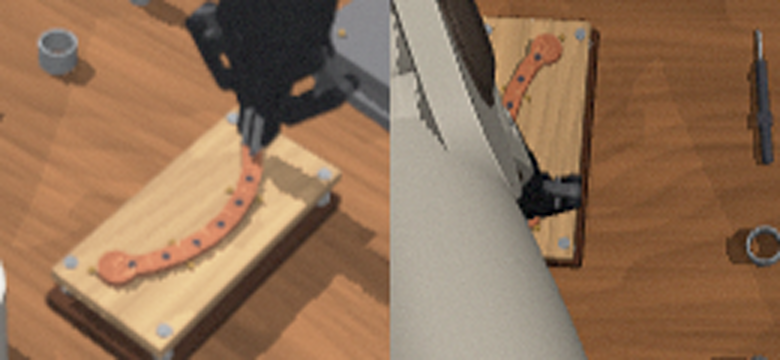

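The scene crop shows the closed tips standing over mark0 at the square end (about (250,150) in the crop), with the blank undisturbed. Descending gently.

>>> {"api": "play_rows", "payload": {
  "increments": [
    {"slide": [0,0,0],"angular": [0,0,0],"claw": -1},
    {"slide": [0,0,3],"angular": [0,0,0],"claw": -1},
    {"slide": [0,0,3],"angular": [0,0,0],"claw": -1},
    {"slide": [0,0,0],"angular": [0,0,0],"claw": -1},
    {"slide": [0,0,0],"angular": [0,0,0],"claw": -1}
  ]
}}

```text
time: 3.15
ee_pos: [0.5046, 0.1977, 0.0743]
tcp_rot: [180.0, -0.0, 180.0]
wrist_force: [-0.3, -0.5, 0.1]
opening: 0.0002
grasp_force: 0.0
```

>>> {"api": "play_rows", "payload": {
  "increments": [
    {"slide": [0,0,2],"angular": [0,0,0],"claw": -1},
    {"slide": [0,0,2],"angular": [0,0,0],"claw": -1},
    {"slide": [0,0,2],"angular": [0,0,0],"claw": -1},
    {"slide": [0,0,0],"angular": [0,0,0],"claw": -1},
    {"slide": [0,0,0],"angular": [0,0,0],"claw": -1}
  ]
}}

```text
time: 3.65
ee_pos: [0.5046, 0.1977, 0.0682]
tcp_rot: [-180.0, -0.0, 180.0]
wrist_force: [-0.2, 0.2, -0.0]
opening: -0.0001
grasp_force: 0.0
```

>>> {"api": "play_rows", "payload": {
  "increments": [
    {"slide": [0,0,1],"angular": [0,0,0],"claw": -1},
    {"slide": [0,0,1],"angular": [0,0,0],"claw": -1},
    {"slide": [0,0,0],"angular": [0,0,0],"claw": -1},
    {"slide": [0,0,0],"angular": [0,0,0],"claw": -1}
  ]
}}

```text
time: 4.05
ee_pos: [0.5047, 0.1978, 0.0664]
tcp_rot: [180.0, 0.0, 180.0]
wrist_force: [0.5, -0.1, 1.7]
opening: -0.0
grasp_force: 0.6
```

>>> {"api": "play_rows", "payload": {
  "increments": [
    {"slide": [0,0,1],"angular": [0,0,0],"claw": -1},
    {"slide": [0,0,1],"angular": [0,0,0],"claw": -1},
    {"slide": [0,0,1],"angular": [0,0,0],"claw": -1},
    {"slide": [0,0,0],"angular": [0,0,0],"claw": -1},
    {"slide": [0,0,0],"angular": [0,0,0],"claw": -1}
  ]
}}

```text
time: 4.55
ee_pos: [0.5047, 0.1978, 0.0634]
tcp_rot: [180.0, 0.0, 180.0]
wrist_force: [0.4, 0.5, 2.5]
opening: 0.0002
grasp_force: 1.1
```

>>> {"api": "play_rows", "payload": {
  "increments": [
    {"slide": [-3,1.8,0],"angular": [0,0,0],"claw": -1},
    {"slide": [-3,1.8,0],"angular": [0,0,0],"claw": -1},
    {"slide": [-3,1.7,0],"angular": [0,0,0],"claw": -1},
    {"slide": [-3,1.7,0],"angular": [0,0,0],"claw": -1},
    {"slide": [-3,1.6,0],"angular": [0,0,0],"claw": -1},
    {"slide": [-3,1.5,0],"angular": [0,0,0],"claw": -1},
    {"slide": [-3,1.4,0],"angular": [0,0,0],"claw": -1},
    {"slide": [0,0,0],"angular": [0,0,0],"claw": -1}
  ]
}}

```text
time: 5.35
ee_pos: [0.5262, 0.2096, 0.0633]
tcp_rot: [180.0, 0.0, 180.0]
wrist_force: [1.3, 0.7, 2.6]
opening: 0.0001
grasp_force: 1.1
```

>>> {"api": "play_rows", "payload": {
  "increments": [
    {"slide": [-3.2,1.2,0],"angular": [0,0,0],"claw": -1},
    {"slide": [-3.2,1.1,0],"angular": [0,0,0],"claw": -1},
    {"slide": [-3.3,1.0,0],"angular": [0,0,0],"claw": -1},
    {"slide": [-3.3,1.0,0],"angular": [0,0,0],"claw": -1},
    {"slide": [-3.3,0.9,0],"angular": [0,0,0],"claw": -1},
    {"slide": [-3.3,0.8,0],"angular": [0,0,0],"claw": -1},
    {"slide": [-3.3,0.7,0],"angular": [0,0,0],"claw": -1},
    {"slide": [0,0,0],"angular": [0,0,0],"claw": -1}
  ]
}}

```text
time: 6.15
ee_pos: [0.5492, 0.2161, 0.0633]
tcp_rot: [180.0, 0.0, 180.0]
wrist_force: [1.1, 0.4, 2.3]
opening: -0.0001
grasp_force: 1.1
```

>>> {"api": "play_rows", "payload": {
  "increments": [
    {"slide": [-3.4,0.5,0],"angular": [0,0,0],"claw": -1},
    {"slide": [-3.4,0.4,0],"angular": [0,0,0],"claw": -1},
    {"slide": [-3.4,0.3,0],"angular": [0,0,0],"claw": -1},
    {"slide": [-3.4,0.2,0],"angular": [0,0,0],"claw": -1},
    {"slide": [-3.4,0.1,0],"angular": [0,0,0],"claw": -1},
    {"slide": [-3.4,0.1,0],"angular": [0,0,0],"claw": -1},
    {"slide": [-3.4,0,0],"angular": [0,0,0],"claw": -1},
    {"slide": [0,0,0],"angular": [0,0,0],"claw": -1}
  ]
}}

```text
time: 6.95
ee_pos: [0.573, 0.2175, 0.0633]
tcp_rot: [180.0, 0.0, 179.9]
wrist_force: [1.6, 0.3, 2.1]
opening: 0.0001
grasp_force: 1.1
```

>>> {"api": "play_rows", "payload": {
  "increments": [
    {"slide": [-3.4,-0.2,0],"angular": [0,0,0],"claw": -1},
    {"slide": [-3.4,-0.3,0],"angular": [0,0,0],"claw": -1},
    {"slide": [-3.4,-0.4,0],"angular": [0,0,0],"claw": -1},
    {"slide": [-3.4,-0.5,0],"angular": [0,0,0],"claw": -1},
    {"slide": [-3.4,-0.6,0],"angular": [0,0,0],"claw": -1},
    {"slide": [-3.4,-0.7,0],"angular": [0,0,0],"claw": -1},
    {"slide": [-3.4,-0.8,0],"angular": [0,0,0],"claw": -1},
    {"slide": [0,0,0],"angular": [0,0,0],"claw": -1}
  ]
}}

```text
time: 7.75
ee_pos: [0.5968, 0.2139, 0.0633]
tcp_rot: [-180.0, 0.0, 179.9]
wrist_force: [1.3, 0.5, 2.7]
opening: -0.0001
grasp_force: 1.1
```

>>> {"api": "play_rows", "payload": {
  "increments": [
    {"slide": [-3.2,-1.0,0],"angular": [0,0,0],"claw": -1},
    {"slide": [-3.2,-1.1,0],"angular": [0,0,0],"claw": -1},
    {"slide": [-3.2,-1.1,0],"angular": [0,0,0],"claw": -1},
    {"slide": [-3.2,-1.2,0],"angular": [0,0,0],"claw": -1},
    {"slide": [-3.2,-1.3,0],"angular": [0,0,0],"claw": -1},
    {"slide": [-3.2,-1.4,0],"angular": [0,0,0],"claw": -1},
    {"slide": [-3.2,-1.5,0],"angular": [0,0,0],"claw": -1},
    {"slide": [0,0,0],"angular": [0,0,0],"claw": -1}
  ]
}}

```text
time: 8.55
ee_pos: [0.6192, 0.205, 0.0633]
tcp_rot: [-180.0, 0.0, 179.9]
wrist_force: [1.8, -0.3, 2.2]
opening: 0.0002
grasp_force: 1.1
```

>>> {"api": "play_rows", "payload": {
  "increments": [
    {"slide": [-2.9,-1.6,0],"angular": [0,0,0],"claw": -1},
    {"slide": [-2.9,-1.7,0],"angular": [0,0,0],"claw": -1},
    {"slide": [-2.9,-1.8,0],"angular": [0,0,0],"claw": -1},
    {"slide": [-2.9,-1.9,0],"angular": [0,0,0],"claw": -1},
    {"slide": [-2.8,-2.0,0],"angular": [0,0,0],"claw": -1},
    {"slide": [-2.8,-2.0,0],"angular": [0,0,0],"claw": -1},
    {"slide": [-2.8,-2.0,0],"angular": [0,0,0],"claw": -1},
    {"slide": [0,0,0],"angular": [0,0,0],"claw": -1}
  ]
}}

```text
time: 9.35
ee_pos: [0.6391, 0.1919, 0.0632]
tcp_rot: [-180.0, 0.0, 179.9]
wrist_force: [0.6, -0.7, 2.6]
opening: -0.0
grasp_force: 1.1
```

Mark6 reached; holding briefly, then lifting straight up.

>>> {"api": "play_rows", "payload": {
  "increments": [
    {"slide": [0,0,0],"angular": [0,0,0],"claw": -1},
    {"slide": [0,0,-2],"angular": [0,0,0],"claw": -1},
    {"slide": [0,0,-3],"angular": [0,0,0],"claw": -1},
    {"slide": [0,0,-10],"angular": [0,0,0],"claw": -1},
    {"slide": [0,0,-30],"angular": [0,0,0],"claw": -1},
    {"slide": [0,0,-40],"angular": [0,0,0],"claw": -1},
    {"slide": [0,0,-40],"angular": [0,0,0],"claw": -1},
    {"slide": [0,0,0],"angular": [0,0,0],"claw": -1}
  ]
}}

```text
time: 10.15
ee_pos: [0.64, 0.193, 0.1957]
tcp_rot: [179.8, 0.5, 180.0]
wrist_force: [0.1, 0.3, -0.2]
opening: -0.0001
grasp_force: 0.0
```

>>> {"api": "play_rows", "payload": {
  "increments": [
    {"slide": [0,0,0],"angular": [0,0,0],"claw": -1},
    {"slide": [0,0,0],"angular": [0,0,0],"claw": -1},
    {"slide": [0,0,0],"angular": [0,0,0],"claw": -1},
    {"slide": [0,0,0],"angular": [0,0,0],"claw": -1}
  ]
}}

```text
time: 10.55
ee_pos: [0.6381, 0.1923, 0.1871]
tcp_rot: [-180.0, -0.1, 180.0]
wrist_force: [0.2, 0.2, -0.1]
opening: -0.0
grasp_force: 0.0
```

Run:
```python
from h import *
from workcell import bot
cv2.imwrite("pics/s3.png",cv2.cvtColor(bot.camera("scene"),cv2.COLOR_RGB2BGR))
```

```text
(no output)
```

View pics/s3.png

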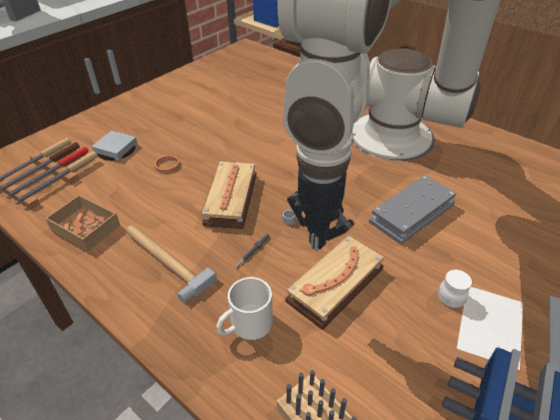

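The hand is raised clear with its tips near (317,242). The blank lies in its place at (338,272), and every bystander that can be seen is where it was. Handing in.

```bash
python3 -c "
from workcell import bot; print(bot.job_done())"
```

```text
the job is handed in; nothing more can be done
None
```

I stroked the curved blank along all seven marks, from the square end to the round end, at about 2.5 N with the plate sinking about 4 mm, then raised the hand clear and handed the job in at about 10.6 s; no verdict came back.

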